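# Gauge a brass rod in the tapered slot and sort it

### The job

Take the brass rod lying in the rack's groove nearest the vice, lay it on the ledge of the gauge plate clamped in the vice and slide it along the tapered slot until it wedges between the two edges, without forcing it. Then lay it flat in the tray of the same colour as the zone of the gauge where it stopped. Leave the other two rods in the rack and do not disturb anything else on the bench.

Things in the scene. Friction and masses are not known exactly. Their poses are not given: they have to be found in the camera images.
- gauge: grey bench vice, jaws 74 mm wide, their top 100 mm up, holding an upright steel gauge plate 6 mm thick; fixed. Origin on the table under the plate's middle. The plate stands in the y-z plane; the handle is on -x, towards the robot. A rod held along x, one end through the plate, slides towards -y along its slot till it wedges. Pulled back to +y it comes free
- gauge_lower: the plate's lower limb; origin and axes as gauge. Its top is the slot's straight level edge, 140 mm above the table, from y = -60 mm (closed end) to +100 mm; from y = +62 to +100 mm nothing is above it: an open ledge. The coloured zones are painted here too
- gauge_upper: the plate's upper limb; origin and axes as gauge. Its sloping edge makes the gap grow evenly from 8.2 mm at y = -60 mm to 17.2 mm at +48 mm, then flares open to +62 mm. Top at most 200 mm up. Zones: green y -60 to -24 mm, yellow -24 to +12, blue +12 to +48. A rod wedges where the gap equals its diameter; it gives a little: 4 to 12 N of push carries it 5 to 12 mm further
- slot_end (a point): on the lower edge at the slot's closed, narrow end (gauge y = -60 mm), 140 mm above the table; axes as gauge
- ledge (a point): on the lower edge, middle of the open ledge before the slot's mouth (gauge y = +80 mm), 140 mm above the table; axes as gauge
- rack: wooden rod rack, base 112 mm (x) by 176 mm (y), 8 mm thick; two sawtooth rails at x = +-42 mm, 12 mm thick, teeth up to 57 mm high; fixed. Origin at the centre of its underside. Three 90 degree V grooves at y = -50, 0 and +50 mm; a rod lies across both rails, its middle free between them (72 mm clear). -y is the end nearest the vice
- end_groove (a point): bottom of the V, midway along the groove nearest the vice (rack y = -50 mm), 32 mm above the table; the rod to be gauged lies over it; axes as rack
- rod_a: one of three plain brass rods, 120 mm long; their diameters are 10, 13 and 16 mm, and which rod has which is not known beforehand: gauge it. 70 to 250 g. Origin at the middle of the rod on its axis, x axis along the rod. It lies in one of the rack's three grooves, along the rack's x axis, axis 39 to 43 mm above the table
- rod_b: one of three plain brass rods, 120 mm long; their diameters are 10, 13 and 16 mm, and which rod has which is not known beforehand: gauge it. 70 to 250 g. Origin at the middle of the rod on its axis, x axis along the rod. It lies in one of the rack's three grooves, along the rack's x axis, axis 39 to 43 mm above the table
- rod_c: one of three plain brass rods, 120 mm long; their diameters are 10, 13 and 16 mm, and which rod has which is not known beforehand: gauge it. 70 to 250 g. Origin at the middle of the rod on its axis, x axis along the rod. It lies in one of the rack's three grooves, along the rack's x axis, axis 39 to 43 mm above the table
- tray_green: open green plastic tray, outside 165 mm (its x) by 80 mm (its y) by 26 mm high, walls and floor 4 mm thick, fixed to the bench. Origin at the centre of its underside. For rods that stop in the green zone
- tray_yellow: open yellow plastic tray, outside 165 mm (its x) by 80 mm (its y) by 26 mm high, walls and floor 4 mm thick, fixed to the bench. Origin at the centre of its underside. For rods that stop in the yellow zone
- tray_blue: open blue plastic tray, outside 165 mm (its x) by 80 mm (its y) by 26 mm high, walls and floor 4 mm thick, fixed to the bench. Origin at the centre of its underside. For rods that stop in the blue zone
- screwdriver: a screwdriver, lying or standing loose on the bench; not part of the job
- hammer: a hammer, lying or standing loose on the bench; not part of the job
- brush: a brush, lying or standing loose on the bench; not part of the job
- glue_jar: an amber glass glue jar with a black cap, 52 mm wide, 62 mm high, lying or standing loose on the bench; not part of the job
- white_pot: a white plastic pot, 60 mm wide, 75 mm high, lying or standing loose on the bench; not part of the job
- reed_block: an accordion reed block, wood with small aluminium reed plates, 150 x 26 x 44 mm, lying or standing loose on the bench; not part of the job
- wood_block: a dark wood block 70 x 45 x 30 mm, lying or standing loose on the bench; not part of the job

How it is judged:
By the outcome, as a careful person would: the job done as asked, in the order asked, and still so for the second after the job is handed in, with the robot touching nothing.
It also fails if it takes over 58 s, if anything falls off the work surface, if the arm or the gripper's body presses on something with over 40 N, if the wrist force passes 120 N, or if a joint passes its speed limit or range.

### The arm

A 6-joint arm with a two-finger parallel gripper is mounted at the origin on the work surface. World frame = base frame: x ahead of the robot, y to its left, z up, the work surface at z = 0. Lengths are in m, angles in rad, forces in N, time in s.
With the tool pointing down it reaches from about 0.35 to 0.8 m from the base axis. Payload 7.3 kg.
Tool frame: the origin (TCP) lies between the finger pads; the fingertips stand 25 mm ahead of it and the grasp point (between the pads) lies 6 mm ahead of it (r.tip_extent is the distance from the TCP to the fingertips, in m); z points along the fingers, y is the line along which they close (so a half turn about z gives the same grasp; the last joint's range is limited). The gripper opens to 85 mm and grips with 20 to 120 N. Pads are 22 mm wide; open, the fingers measure 114 mm over their backs; the gripper's body (76 mm by 85 mm) begins 54 mm behind the grasp point. The pads swing forward as they close: fully open they stand 13 mm farther back than shut.
Start: joints at [-1.316, 0.342, 1.524, -0, 1.275, -0.146], TCP at [0.205, -0.483, 0.256] pointing down, gripper open.
Joint ranges: [-2.53, 2.53], [-0.77, 2.02], [0.04, 2.7], [-1, 4.14], [0.28, 2.66], [-3.11, 3.11]. Speed limits (rad/s): [2.57, 2.57, 3.14, 3.14, 3.14, 3.14].

### API

Orientations are given as a unit quaternion [x, y, z, w].
In Python, from workcell import r, command_gripper, optics gives the robot as it stands. The module is installed in compiled form; this text tells all that it offers. Calls block until the motion is done:
- r.reach(position, orientation): joint-space move of the TCP to a pose.
- r.move_straight(position, orientation=None, speed=0.15, max_force=None): straight line of the TCP; orientation=None keeps the orientation; speed is the mean speed in m/s. With max_force (N) it stops when the force on the tool has changed by that much, and returns True; else False.
- r.movej(angles): joint-space move.
- command_gripper(opening, force=None): finger opening in m; force is the grip in N (None keeps the last); returns when the fingers have stopped.
- r.hold(seconds).
- r.solve_ik(position, orientation): joint angles nearest the present ones, or None.
- r.read_state(): the state.
- optics.get_image(name): name is "scene" or "top" or "wrist"; returns (picture, depth): 420x560x3 uint8, red, green, blue; 420x560 float32, m along the optical axis (not along the pixel's ray), 0 where there is no reading.
- optics.camera_model(name): a dict with "K" (3x3 intrinsics, pixels), "R" (3x3) and "t" (3): a world point X has camera coordinates R X + t; the wrist camera has in their place "tool_from_camera" (4x4, takes a point from camera to tool coordinates, whose origin is the TCP and whose axes are the flange's). Camera axes: x right, y down, z forward; pixel columns grow to the right and rows downward; lengths in m; the calibration is good to about 2 mm. A picture is of the moment at which its call begins: read the wrist's pose just before it. camera_model takes no time and is no camera call.
A pose or a line that the arm cannot do raises r.PlanningError and nothing moves.
- r.finish_job(): hands the job in; it is judged then, once.
The state is a dict: "time_s": time; "joint_positions": joint angles; "dq": joint speeds; "tau": joint torques, N m; "eef_pos": TCP position; "eef_rot": TCP orientation; "contact_force": force on the tool from outside, world axes, zero at the start; "torque": the same for the moment, N m; "grip_width": finger opening in m; "grip_force": force on a finger pad.
Only numpy, scipy, OpenCV 4.12 (cv2) and the standard library are available. Lean on these libraries where they do the work, as an engineer would, in place of code of your own. Each camera call takes 0.05 s, during which the arm holds its last target. There are 200 camera calls.

## Working session

There is one attempt and no reset: what is moved stays moved. The work goes in short steps, each a Python script; the robot and the scene stay as the last script left them, time stands still between calls to the robot, and variables do not carry over. Pictures are saved under pics/ and viewed, at most 10 in all, crops included, and the job is handed in when it is done.

```bash
mkdir -p pics; python3 - <<'E'
from workcell import r, optics
import cv2, numpy as np
for n in ("scene","top"):
    p,d=optics.get_image(n); cv2.imwrite(f"pics/{n}0.png",p[:,:,::-1]); np.savez(f"{n}0.npz",p=p,d=d,**optics.camera_model(n))
    m=optics.camera_model(n); print(n,m["K"],-m["R"].T@m["t"],m["R"])
s=r.read_state(); print(s["time_s"],s["eef_rot"],s["contact_force"])
E
```

```text
scene [[529.05294829   0.         285.70359034]
 [  0.         529.05294829 204.64377337]
 [  0.           0.           1.        ]] [1.4151978  0.96770663 0.92392715] [[-0.77286775  0.63434045  0.01695988]
 [ 0.33036033  0.42503606 -0.84273744]
 [-0.54179101 -0.64572172 -0.53805759]]
top [[521.9974243    0.         294.30988753]
 [  0.         521.9974243  222.65354107]
 [  0.           0.           1.        ]] [ 0.30423254 -0.00594118  1.51138538] [[-0.02556826 -0.99957405  0.01407054]
 [-0.98039751  0.0223221  -0.19576122]
 [ 0.19536375 -0.01879999 -0.98055064]]
0.1 [ 9.79986508e-01  1.99062673e-01 -3.38991164e-05 -7.03269431e-04] [-0.27326802  0.33823939 -0.50649483]
```

View pics/scene0.png

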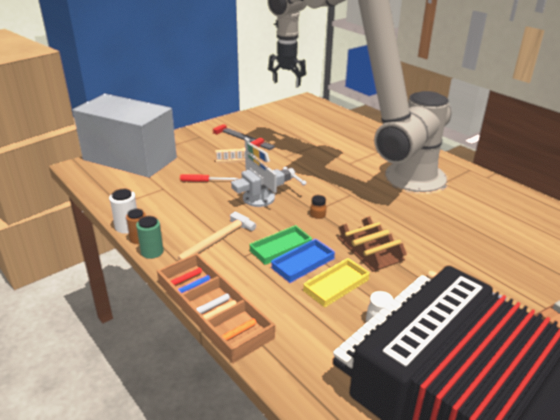

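View pics/top0.png

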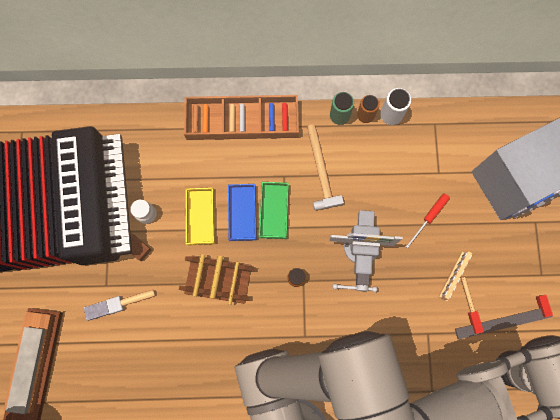

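The top view shows the rack (215,278) with the end rod near (238,282), the gauge plate along (331–402, ~238), and the yellow, blue and green trays at (200,215), (242,212) and (275,210). The glue jar (297,277) stands between rack and vice.

```bash
cat > h.py <<'E'
import numpy as np, cv2
def load(n):
    z=np.load(n); return z["p"],z["d"],z["K"],z["R"],z["t"]
def cloud(d,K,R,t):
    v,u=np.mgrid[:d.shape[0],:d.shape[1]]
    c=np.stack([(u-K[0,2])/K[0,0]*d,(v-K[1,2])/K[1,1]*d,d],-1)
    return (c-t)@R
def ray(uv,z,K,R,t):
    o=-R.T@t; w=R.T@np.linalg.inv(K)@np.array([uv[0],uv[1],1.]); return o+w*(z-o[2])/w[2]
E
python3 - <<'E'
from h import *
p,d,K,R,t=load("top0.npz"); X=cloud(d,K,R,t); hsv=cv2.cvtColor(p,cv2.COLOR_RGB2HSV)
for n,lo,hi in(("yellow",(24,150,120),(34,255,255)),("blue",(105,150,80),(125,255,255)),("green",(50,120,60),(75,255,255))):
    m=cv2.inRange(hsv,lo,hi); m[:170]=0;m[260:]=0;m[:,:180]=0;m[:,300:]=0
    q=X[(m>0)&(d>0)]; hull=ray
    pts=np.argwhere(m>0)[:,::-1]
    P=np.array([ray(u,0.026,K,R,t)[:2] for u in pts]); print(n,len(q),cv2.minAreaRect(P.astype(np.float32)),np.percentile(q[:,2],[5,50,95]))
# gauge
s=np.zeros(d.shape,bool); s[200:300,320:415]=1
q=X[s&(X[...,2]>0.13)&(d>0)]; print("gauge hi",len(q),q.min(0),q.max(0)); 
print(cv2.fitLine(q[:,:2].astype(np.float32),2,0,.01,.01).ravel(), cv2.minAreaRect(q[:,:2].astype(np.float32)))
# rack
s[:]=0; s[245:315,175:260]=1
q=X[s&(X[...,2]>0.005)&(d>0)&(X[...,2]<.08)]; print("rack",len(q),cv2.minAreaRect(q[:,:2].astype(np.float32)),q[:,2].max())
m=cv2.inRange(hsv,(18,110,130),(32,255,255)); m[~s]=0
n,l,st,c=cv2.connectedComponentsWithStats(m)
for i in range(1,n):
    if st[i,4]>40:
        pts=np.argwhere(l==i)[:,::-1]; P=np.array([ray(u,0.042,K,R,t)[:2] for u in pts],np.float32); z=X[l==i][:,2]
        print(c[i],st[i],cv2.minAreaRect(P),np.percentile(z,[5,50,95]))
for f in("scene","top"):
    p,d,*_=load(f+"0.npz")
    a=p[130:270,170:420] if f=="scene" else p[185:310,175:415]
    cv2.imwrite(f"pics/{f}c.png",cv2.resize(a,None,fx=3.2,fy=3.2,interpolation=cv2.INTER_CUBIC)[:,:,::-1])
E
```

```text
yellow 1248 ((0.6293288469314575, 0.24048660695552826), (0.1636374443769455, 0.07750573754310608), 0.8545699715614319) [-0.0022972   0.00349438  0.02550209]
blue 1234 ((0.6378652453422546, 0.11830241978168488), (0.1618635356426239, 0.07719726115465164), 1.127555012702942) [-0.00246052  0.00317218  0.02366372]
green 1285 ((0.6407404541969299, 0.024907218292355537), (0.07801739126443863, 0.16725149750709534), 86.40377807617188) [-0.00221948  0.00372743  0.02558618]
gauge hi 365 [ 0.51924389 -0.30858147  0.1301814 ] [ 0.54228816 -0.12928888  0.19175878]
[ 0.10520867  0.99445015  0.5291186  -0.22801138] ((0.5313978791236877, -0.219072163105011), (0.18036136031150818, 0.008804593235254288), 84.65745544433594)
rack 2196 ((0.444064736366272, 0.19279661774635315), (0.24321120977401733, 0.19809108972549438), 88.6485366821289) 0.06219207489943121
[198.35714286 274.8961039 ] [193 254  11  43 154] ((0.4536093771457672, 0.23883917927742004), (0.011086302809417248, 0.11928395926952362), 79.2834243774414) [0.03976159 0.04499293 0.04986529]
[215.97560976 276.63902439] [210 256  13  42 205] ((0.4481237828731537, 0.1894110143184662), (0.014442590065300465, 0.11793152242898941), 79.345703125) [0.04314342 0.04842935 0.05439564]
[233.22689076 282.41176471] [228 262  11  42 119] ((0.43031495809555054, 0.1414203941822052), (0.008457493968307972, 0.11715437471866608), 79.20499420166016) [0.03698191 0.04148732 0.0471631 ]
```

View pics/topc.png

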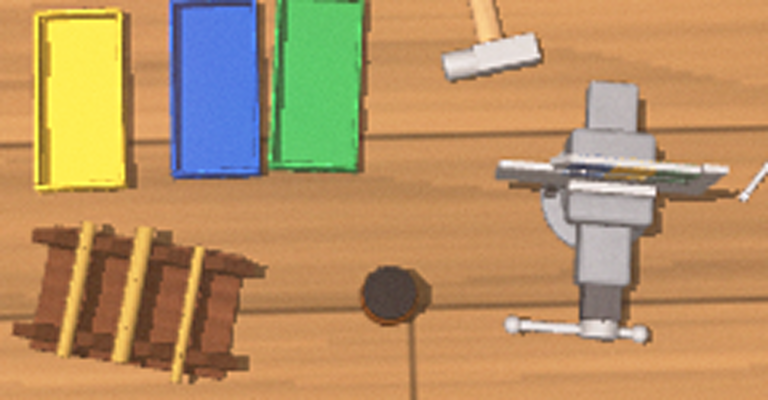

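View pics/scenec.png

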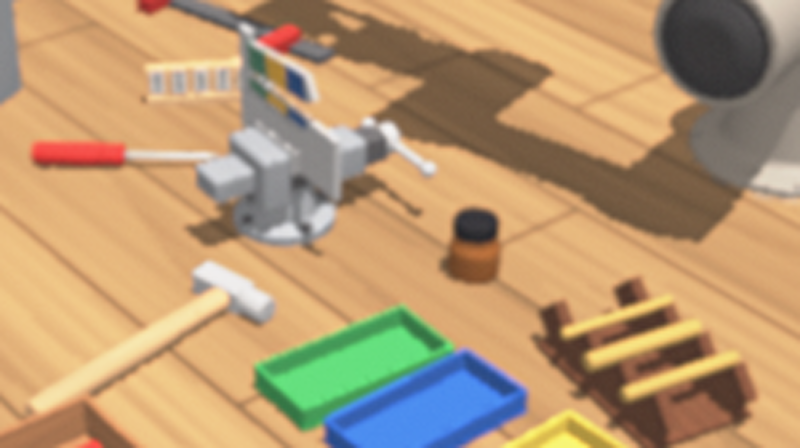

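The crops show the target rod (thinnest, rightmost groove) with clear rack space around it. The gauge's ledge end is at the left (+y), and green is at the far -y end. Moving now to look from near with the wrist camera.

```bash
cat >> h.py <<'E'
def q(deg): a=np.deg2rad(deg)/2; return [np.cos(a),np.sin(a),0,0]   # tool down, tool x at yaw deg
def wrist(name):
    from workcell import r,optics
    from scipy.spatial.transform import Rotation as Ro
    s=r.read_state(); p,d=optics.get_image("wrist"); m=optics.camera_model("wrist")
    T=np.eye(4); T[:3,:3]=Ro.from_quat(s["eef_rot"]).as_matrix(); T[:3,3]=s["eef_pos"]
    W=np.linalg.inv(T@m["tool_from_camera"])
    cv2.imwrite(f"pics/{name}.png",p[:,:,::-1]); np.savez(name+".npz",p=p,d=d,K=m["K"],R=W[:3,:3],t=W[:3,3])
    return m
E
python3 - <<'E'
from h import *; from workcell import r
r.reach([0.47,-0.21,0.36],q(-5.5)); m=wrist("wg"); print(m["tool_from_camera"].round(3),m["K"][0])
r.reach([0.43,0.14,0.24],q(-10.8)); wrist("wr")
s=r.read_state(); print(s["time_s"],s["joint_positions"])
cv2.imwrite("pics/w.png",cv2.resize(np.hstack([cv2.imread("pics/wg.png"),cv2.imread("pics/wr.png")]),(800,300),interpolation=cv2.INTER_AREA))
E
```

```text
[[ 0.    -0.957 -0.29   0.075]
 [ 1.     0.     0.001  0.001]
 [-0.    -0.29   0.957 -0.117]
 [ 0.     0.     0.     1.   ]] [328.10889103   0.         283.26259251]
3.0583 [ 1.43138119e-01  2.24469849e-01  1.73707881e+00 -2.60361634e-04
  1.17913704e+00  1.90379364e+00]
```

View pics/w.png

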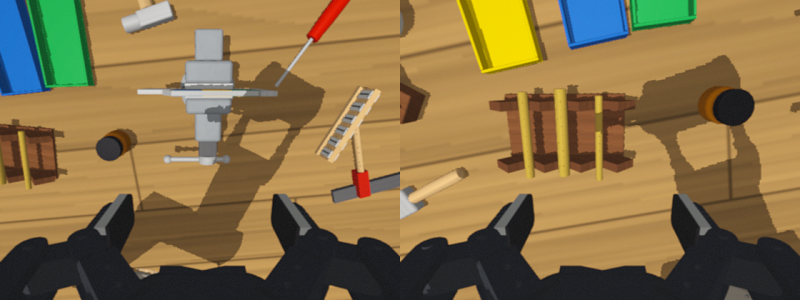

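The left view shows the plate along (137–278, 92) half-scale, with the ledge end on the left. The right view shows the target rod, thin, at (599,137), with space on both sides.

```bash
python3 - <<'E'
from h import *
f=np.float32
p,d,K,R,t=load("wr.npz"); X=cloud(d,K,R,t); hsv=cv2.cvtColor(p,cv2.COLOR_RGB2HSV)
m=cv2.inRange(hsv,(18,110,90),(34,255,255)); m[:115]=0; m[265:]=0; m[:,:150]=0; m[:,310:]=0
n,l,st,c=cv2.connectedComponentsWithStats(m)
for i in range(1,n):
    if st[i,4]>150:
        P=np.array([ray(u,0.041,K,R,t)[:2] for u in np.argwhere(l==i)[:,::-1]],f); print(c[i].round(),st[i],cv2.minAreaRect(P),np.percentile(X[l==i][:,2],[10,50,90]).round(4))
s=(X[...,2]>.015)&(X[...,2]<.075)&(d>0)&(m==0); b=np.zeros_like(s); b[115:265,110:325]=1; Q=X[s&b]
print("rack rails",cv2.minAreaRect(Q[:,:2].astype(f)),Q[:,2].max())
Q=X[(X[...,2]>.045)&(X[...,2]<.065)&b&(m==0)]; print(cv2.minAreaRect(Q[:,:2].astype(f)))
p,d,K,R,t=load("wg.npz"); X=cloud(d,K,R,t); b=np.zeros(d.shape,bool); b[100:150,170:410]=1
Q=X[b&(X[...,2]>.125)&(X[...,2]<.21)]; print("gauge",cv2.minAreaRect(Q[:,:2].astype(f)),cv2.fitLine(Q[:,:2].astype(f),2,0,.01,.01).ravel())
for z0,z1 in((.132,.147),(.15,.21)):
    L=Q[(Q[:,2]>z0)&(Q[:,2]<z1)]; print(z0,len(L),cv2.minAreaRect(L[:,:2].astype(f)),L[L[:,1].argmax()],L[L[:,1].argmin()])
p,d,K,R,t=load("wg.npz"); cv2.imwrite("pics/wgc.png",cv2.resize(p[80:250,180:400],None,fx=3.4,fy=3.4,interpolation=cv2.INTER_CUBIC)[:,:,::-1])
E
```

```text
[226. 197.] [  150   115   160   150 10727] ((0.4414254426956177, 0.1934908777475357), (0.16760583221912384, 0.15033167600631714), 79.15714263916016) [-0.0016  0.0003  0.0488]
rack rails ((0.44909945130348206, 0.19168958067893982), (0.1979355365037918, 0.10584932565689087), 79.18122863769531) 0.05795259302816131
((0.44455698132514954, 0.19109804928302765), (0.17351490259170532, 0.09647046029567719), 79.46868133544922)
gauge ((0.531683087348938, -0.21797412633895874), (0.17947246134281158, 0.006769139319658279), 84.25389099121094) [ 0.09701865  0.9952826   0.531117   -0.22664231]
0.132 362 ((0.5327770709991455, -0.20778018236160278), (0.15899525582790375, 0.005879973992705345), 84.51237487792969) [ 0.53755191 -0.12837526  0.13941547] [ 0.52802504 -0.28718727  0.13939261]
0.15 1415 ((0.5297784209251404, -0.23690176010131836), (0.1414259970188141, 0.006769139319658279), 84.25389099121094) [ 0.53416318 -0.16627288  0.16495129] [ 0.52572725 -0.30738399  0.15896513]
```

View pics/wgc.png

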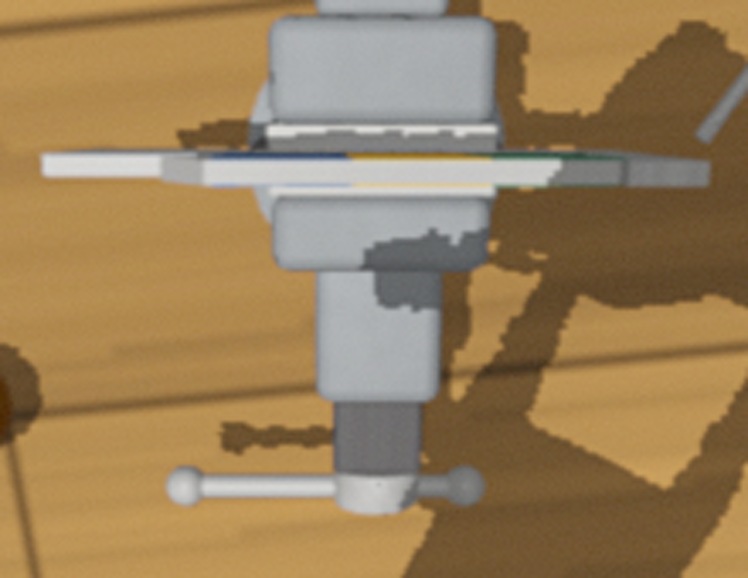

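The plate's 140 mm edge runs from crop (42,165) to about (630,170). Its length of 159 mm matches the 160 mm given, so the ledge is at about (0.5386, -0.1481) and gauge yaw is -5.6°. Next I pin down the rod and grasp it.

```bash
python3 - <<'E'
from h import *; from workcell import r,command_gripper
p,d,K,R,t=load("wr.npz"); X=cloud(d,K,R,t); hsv=cv2.cvtColor(p,cv2.COLOR_RGB2HSV)
m=(cv2.inRange(hsv,(18,90,60),(36,255,255))>0)&(X[...,2]>.034)&(X[...,2]<.055); m[:125]=0;m[262:]=0;m[:,:262]=0;m[:,:]&=(np.arange(560)<300)
Q=X[m]; rc=cv2.minAreaRect(Q[:,:2].astype(np.float32)); print(len(Q),rc,np.percentile(Q[:,2],[10,50,90]))
fl=cv2.fitLine(Q[:,:2].astype(np.float32),2,0,.01,.01).ravel(); print(fl)
c=np.array(rc[0]); L=max(rc[1]); 
assert .108<L<.13 and min(rc[1])<.02 and np.hypot(*(c-[.432,.142]))<.012
ux=np.array([np.cos(np.radians(-10.8)),np.sin(np.radians(-10.8))])
g=c-.010*ux; print("grip",g)
command_gripper(.036,60); print(r.read_state()["grip_width"])
r.move_straight([*g,.12],q(-10.8)); hit=r.move_straight([*g,.054],speed=.08,max_force=8)
print("hit",hit,r.read_state()["eef_pos"])
if not hit:
    command_gripper(0,60); s=r.read_state(); print(s["grip_width"],s["grip_force"])
    r.move_straight([*g,.25],speed=.2); wrist("w2"); s=r.read_state(); print(s["grip_width"],s["contact_force"],s["time_s"])
E
```

```text
1202 ((0.43021711707115173, 0.14360712468624115), (0.01058957725763321, 0.11971643567085266), 79.1549072265625) [0.03971098 0.04215165 0.04348212]
[ 0.98247445 -0.1863974   0.43365195  0.14218473]
grip [0.42039424 0.14548094]
0.035767186636510656
hit False [0.42071942 0.14555065 0.05435276]
0.0075163479472626984 58.727222084999084
0.007442130433821397 [ 0.65792349 -0.45385633 -1.62457189] 7.0667
```

View pics/w2.png

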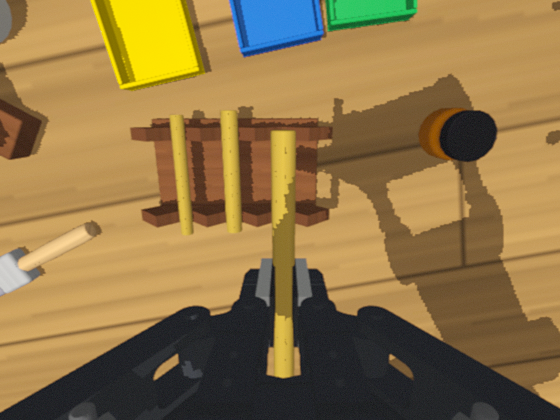

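The rod is held at (284,130–375) and straight in the pads, with the other two rods undisturbed. Next: ledge, lower to contact, slide gently.

```bash
cat >> h.py <<'E'
UX=np.array([.9952,-.0976]); UY=np.array([.0976,.9952]); G=np.array([.5328,-.2078])-.020*UY
def gp(x,y,z): return [*(G+x*UX+y*UY),z]
def gy(): 
    from workcell import r
    s=r.read_state(); e=np.array(s["eef_pos"][:2])-G; return np.round([e@UX,e@UY,s["eef_pos"][2]],4),s["contact_force"].round(2),s["time_s"]
E
python3 - <<'E'
from h import *; from workcell import r
r.reach(gp(-.052,.08,.25),q(-5.6)); r.move_straight(gp(-.052,.08,.172),speed=.12); r.hold(.2); print(gy())
hit=r.move_straight(gp(-.052,.08,.152),speed=.02,max_force=2.5); print("down",hit,gy())
e=r.read_state()["eef_pos"][2]
if hit:
    hit=r.move_straight(gp(-.052,.045,e),speed=.05,max_force=8); print("mouth",hit,gy())
    if not hit: hit=r.move_straight(gp(-.052,-.056,e),speed=.03,max_force=6); print("wedge",hit,gy())
wrist("w3"); r.hold(.1); print(gy(),r.read_state()["torque"])
E
```

```text
(array([-0.0516,  0.0799,  0.1728]), array([-0.78, -0.28, -1.  ]), 9.2)
down True (array([-0.0521,  0.08  ,  0.1592]), array([-0.8 ,  0.3 ,  3.17]), 9.8583)
mouth False (array([-0.052 ,  0.0444,  0.1593]), array([-0.49, -1.37,  2.34]), 10.7083)
wedge True (array([-0.052 , -0.0423,  0.1591]), array([-0.95, -0.22,  3.37]), 13.2333)
(array([-0.052 , -0.0421,  0.1592]), array([-1.12, -1.89,  2.02]), 13.3833) [-0.23498345 -0.07776343 -0.07721122]
```

View pics/w3.png

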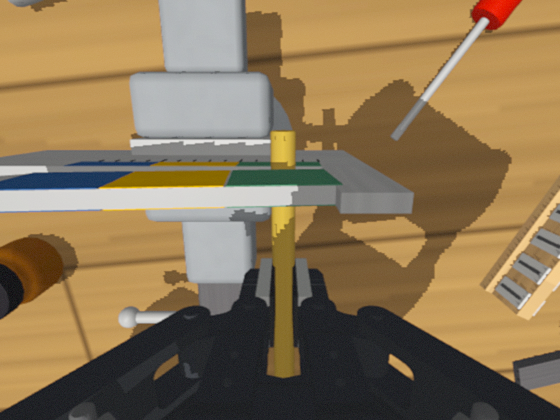

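The rod passes through the plate in the green zone (tip at (284,132)) at gauge y ≈ -42 mm. The wedge force isn't clear from the readings, so I'll nudge in small steps to confirm.

```bash
python3 - <<'E'
from h import *; from workcell import r
for k in range(5):
    y=gy()[0][1]; hit=r.move_straight(gp(-.052,-.0435-.0015*k,.1592),speed=.02,max_force=7); r.hold(.15); g=gy(); print(hit,g[0],"Fy",g[1]@[*UY,0],"F",g[1],r.read_state()["torque"].round(2))
    if g[1]@[*UY,0]>5: break
E
```

```text
False [-0.052  -0.0431  0.1591] Fy 3.412016 F [1.31 3.3  3.38] [ 0.53 -0.28  0.24]
False [-0.052  -0.0443  0.1591] Fy 4.908911999999999 F [1.25 4.81 3.99] [ 0.75 -0.35  0.22]
False [-0.0521 -0.0456  0.159 ] Fy 6.191344 F [0.93 6.13 3.53] [ 0.97 -0.39  0.34]
```

Force rises steadily from about -42 mm to 6 N at -45.6 mm, so the rod is wedged in green (10 mm rod, nominal -38 mm plus give). I'll pull it back out and lay it in the green tray.

```bash
python3 - <<'E'
from h import *; from workcell import r,command_gripper
hit=r.move_straight(gp(-.052,.0,.1600),speed=.06,max_force=25); print(hit,gy())
if not hit:
    r.move_straight(gp(-.052,.082,.1605),speed=.08,max_force=25); r.move_straight(gp(-.052,.084,.25),speed=.15); print(gy(),r.read_state()["grip_width"])
    a=-3.6; ux=np.array([np.cos(np.radians(a)),np.sin(np.radians(a))]); c=np.array([.6407,.0249])-.010*ux
    r.reach([*c,.15],q(a)); wrist("w4")
    r.move_straight([*c,.05],speed=.12); hit=r.move_straight([*c,.031],speed=.03,max_force=5); print("down",hit,r.read_state()["eef_pos"])
E
```

```text
False (array([-0.0521,  0.0004,  0.1599]), array([0.13, 1.52, 1.66]), 15.5083)
(array([-0.0525,  0.084 ,  0.2491]), array([-0.22, -0.12, -0.98]), 17.4333) 0.007328057630087289
down False [0.63080455 0.02553093 0.0310071 ]
```

View pics/w4.png

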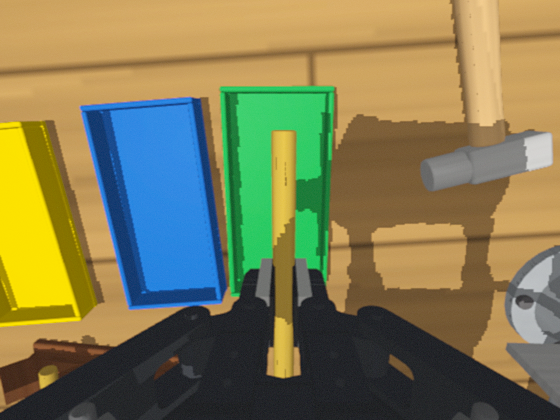

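The rod is centred over and parallel to the green tray (tray columns 222–333, rod at 284). I'm now down inside it without contact, so I'll release, retreat and check.

```bash
python3 - <<'E'
from h import *; from workcell import r,command_gripper,optics
command_gripper(.026); r.hold(.3); e=r.read_state()["eef_pos"]
r.move_straight([e[0],e[1],.20],speed=.1); r.move_straight([e[0]-.15,e[1],.28]); m=wrist("w5"); print(r.read_state()["time_s"])
p,_=optics.get_image("top"); a=p[185:310,175:415]
cv2.imwrite("pics/end.png",np.vstack([cv2.resize(cv2.imread("pics/w5.png")[:280],(560,280)),cv2.resize(a[:,:,::-1],(560,292),interpolation=cv2.INTER_CUBIC)]))
E
```

```text
23.9917
```

View pics/end.png

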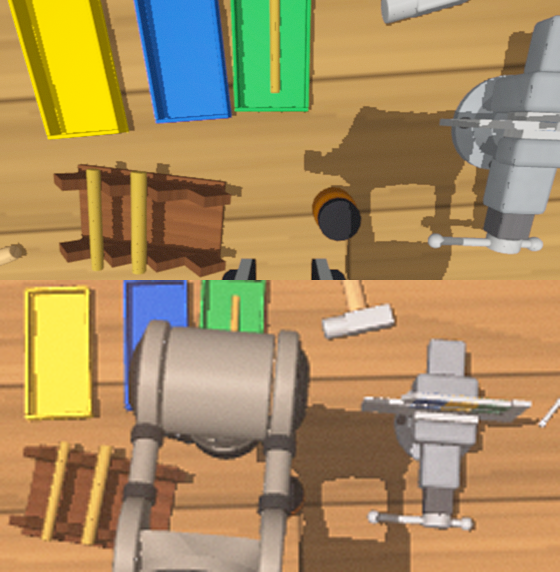

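The rod lies flat inside the green tray at (276,45), and the other two rods are still in the rack with nothing else moved. Handing in.

```bash
python3 -c "
from workcell import r
print(r.finish_job())"
```

```text
the job is handed in; nothing more can be done
None
```

The rod from the groove nearest the vice wedged in the green zone under about 6 N of push (so it is the 10 mm rod); it now lies flat in the green tray, the other two rods are still in the rack, and I handed the job in at about 24 s.

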